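Index the sensor head over the purple flask

TASK

Swing the sensor head round so that its sensor sits over the purple flask, with the sprung plunger fully home in that notch. First lift the red plunger knob out of its notch, ease the head a little towards the purple flask and let go of the knob so that the plunger rides on the plate between notches; then take the head by its yellow centre grip and turn it until the plunger drops home. Leave the bottle, the beaker and the clamp where they stand.

Things in the scene. Friction and masses are not known exactly. Their poses are not given: they have to be found in the camera images.
- stand: fixed round grey base of a swivel stand, 216 mm across, 20 mm high; origin on the bench, on the vertical swivel axis. On it steel index-plate blocks, top at 32 mm, with three radial notches 11 mm wide, 12 mm deep, on a circle of radius 85 mm about the axis: one toward the stand's own -x (parked, where the plunger starts) and one 0.785 rad to either side of it
- head (a joint): turn of the blue swivel head, rad, counter-clockwise from above, -0.93 to 0.93; 0 = parked, head's x along the stand's x. Notches at 0, +0.785, -0.785, play about 0.02. Light friction keeps it where it is left. On its -x side it carries the plunger, on its +x side an arm with the black sensor, whose top is 110 mm above the bench
- plunger (a joint): lift of the plunger, m: 0 = fully home in a notch, about 0.010 = riding on top of the plate between notches, 0.020 = upper stop. A spring presses it down (3 N home, 5.4 N at the stop). Its 8 mm round-ended tip locks the head unless lifted more than 0.010
- knob: red round knob on top of the plunger, 28 mm diameter, 26 mm high; origin at its centre, 89 mm above the bench when home, 85 mm from the swivel axis on the head's -x side; free space under it down to a brass bush 20 mm across whose top is 63 mm above the bench; the blue head there is 34 mm wide with top at 47 mm
- grip: yellow upright bar on the swivel axis, fixed to the head, 60 mm long (along the head's x axis), 14 mm thick (y), 30 mm high; origin at its centre, 95 mm above the bench; below it a 22 mm steel pillar
- sensor_tip (a point): middle of the red lower end of the black sensor, at the end of the head's arm, 165 mm from the swivel axis along the head's +x, 77 mm above the bench
- purple_flask: purple squat flask in a silver dish, 90 mm across and 72 mm high in all, fixed to the bench; origin on the bench at its centre, about 165 mm from the swivel axis, at +0.785 or -0.785 rad from the stand's x axis (it changes places with the green one)
- green_flask: the same with a green flask, at the other of the two places
- amber_bottle: loose amber bottle, 60 mm across, 130 mm high, origin under its centre; bystander
- beaker: loose white beaker, 70 mm across, 85 mm high, origin under its centre; bystander
- boss_clamp: loose metal rod clamp, about 115 x 30 x 42 mm, origin under the middle of its block; bystander

How it is judged:
By the outcome, as a careful person would: the job done as asked, in the order asked, and still so for the second after the job is handed in, with the robot touching nothing.
It also fails if it takes over 48 s, if anything falls off the work surface, if the arm or the gripper's body presses on something with over 40 N, if the wrist force passes 120 N, or if a joint passes its speed limit or range.

ROBOT

A 6-joint arm with a two-finger parallel gripper is mounted at the origin on the work surface. World frame = base frame: x ahead of the robot, y to its left, z up, the work surface at z = 0. Lengths are in m, angles in rad, forces in N, time in s.
With the tool pointing down it reaches from about 0.25 to 0.775 m from the base axis. Payload 8.9 kg.
Tool frame: the origin (TCP) lies at the very end of the fingers, on their centre line; the grasp point (between the pads) lies r.hold_point_z behind it (r.hold_point_z is the distance from the TCP to the grasp point, in m); z points along the fingers, y is the line along which they close (so a half turn about z gives the same grasp; the last joint's range is limited). The gripper opens to 85 mm and grips with 20 to 120 N. Pads are 22 mm wide; open, the fingers measure 114 mm over their backs; the gripper's body (76 mm by 85 mm) begins 54 mm behind the grasp point. The pads swing forward as they close: fully open they stand 13 mm farther back than shut.
Start: joints at [-1.388, 0.291, -0.153, 1.127, 0, 1.431], TCP at [0.166, -0.498, 0.231] pointing down, gripper open.
Joint ranges: [-2.52, 2.52], [-0.91, 1.74], [-1.3, 1.37], [-1.96, 2.02], [-1.52, 1.47], [-3.14, 3.14]. Speed limits (rad/s): [2.22, 2.22, 2.79, 3.14, 3.14, 3.14].

INTERFACE

Orientations are given as [roll, pitch, yaw] about the fixed x, y, z axes, in that order (R = Rz(yaw) Ry(pitch) Rx(roll)).
In Python, from cell import readout, vision, r gives the robot as it stands.
- The arm moves only by the shell command python3 -m creep 'ROWS'. ROWS is text: rows parted by semicolons, each of 5 numbers parted by spaces: the opening, from -1 (shut) to 1 (fully open), then the shift along the tool's x, y, z in m, then the turn about the tool's z in degrees. In form: gripper dx dy dz twist; .... A call has 1 to 10 rows; each row shifts and turns the commanded pose from where the row before left it, along the tool's axes as they then stand; what a row does not reach is not made up. A row lasts 1/8 s, in which the tool goes at most 62.5 mm and 10.7 degrees, less where a joint would pass 70% of its speed; a pose out of reach is approached as far as the arm can. A call with a gripper value outside its range is refused whole. The fingers move at their own pace and stop on an object; the grip force is fixed at half the most. Time passes only in rows, so rows that do not move let the fingers close. It gives the time, the measured TCP pose, the force, the opening and the grip force at its end, in the units of the state.
- readout.read_state(): the state, without advancing time (a new reading comes with each control period).
- vision.snapshot(name): name is "side" or "top" or "wrist"; returns the picture (480x640x3 uint8, blue, green, red); there is no depth.
- vision.camera_params(name): a dict with "fx", "fy", "cx", "cy" (pixels), "R" (3x3) and "t" (3): a world point X has camera coordinates R X + t. Camera axes: x right, y down, z forward; pixel columns grow to the right and rows downward; lengths in m; the calibration is good to about 2 mm. A picture is of the moment at which its call begins: read the wrist's pose just before it. camera_params takes no time and is no camera call; for the wrist camera it gives the pose at the moment of the call.
- r.sign_off(): hands the job in; it is judged then, once.
The state is a dict: "clock": time; "joint_positions": joint angles; "joint_vel": joint speeds; "tau": joint torques, N m; "tcp_pos": TCP position; "tool_rot": TCP orientation; "force": force on the tool from outside, world axes, zero at the start; "moment": the same for the moment, N m; "finger_gap": finger opening in m; "grasp_force": force on a finger pad.
Only numpy, scipy, OpenCV 4.12 (cv2) and the standard library are available. Lean on these libraries where they do the work, as an engineer would, in place of code of your own. Each camera call takes 0.05 s, during which the arm holds its last target. There are 200 camera calls.

## Working session

There is one attempt and no reset: what is moved stays moved. The work goes in short steps, Python scripts to look and compute and a shell command to move; the robot and the scene stay as the last step left them, time stands still between calls to the robot, and variables do not carry over. Pictures are saved under pics/ and viewed, at most 10 in all, crops included, and the job is handed in when it is done.

```bash
mkdir -p pics; python3 - <<'E'
from cell import readout, vision, r
import cv2
print(readout.read_state(), r.hold_point_z)
for n in("top","side"):
    cv2.imwrite(f"pics/{n}0.png",vision.snapshot(n)); print(n,vision.camera_params(n))
E
```

```text
{'clock': 0.0, 'joint_positions': array([-1.38831077e+00,  2.91303139e-01, -1.54113924e-01,  1.12668284e+00,
        1.63144972e-05,  1.43150922e+00]), 'joint_vel': array([-0.00088394, -0.00184438, -0.00080945, -0.00058378,  0.0003812 ,
        0.00098529]), 'tau': array([ 1.27717864e-03, -5.37143075e+01,  3.31375301e+01,  1.58823741e-02,
       -4.09086533e-05,  1.45931574e-05]), 'tcp_pos': array([ 0.16596773, -0.49762752,  0.23072505]), 'tool_rot': array([-3.14030397e+00, -1.97141348e-04,  3.21772524e-01]), 'force': array([ 0.06695591, -0.46108699, -0.18323957]), 'moment': array([-0.0275298 , -0.02695115, -0.04348257]), 'grasp_force': 0.0, 'finger_gap': 0.0855390316091705} 0.0187
top {'fx': 469.91815082198923, 'fy': 469.91815082198923, 'cx': 314.6478340104384, 'cy': 248.74821553870854, 'R': array([[ 0.01241298, -0.99952195,  0.02831605],
       [-0.99494102, -0.01516947, -0.09930889],
       [ 0.09969095, -0.02694008, -0.99465368]]), 't': array([-0.05148306,  0.60364988,  1.17280272])}
side {'fx': 513.2162539041985, 'fy': 513.2162539041985, 'cx': 327.99764663827426, 'cy': 241.0397072207335, 'R': array([[ 0.98700008, -0.16071316, -0.00145428],
       [-0.09239246, -0.55996652, -0.82334751],
       [ 0.13150843,  0.81277843, -0.56753569]]), 't': array([-0.61105998,  0.11379895,  1.26680712])}
```

View pics/top0.png

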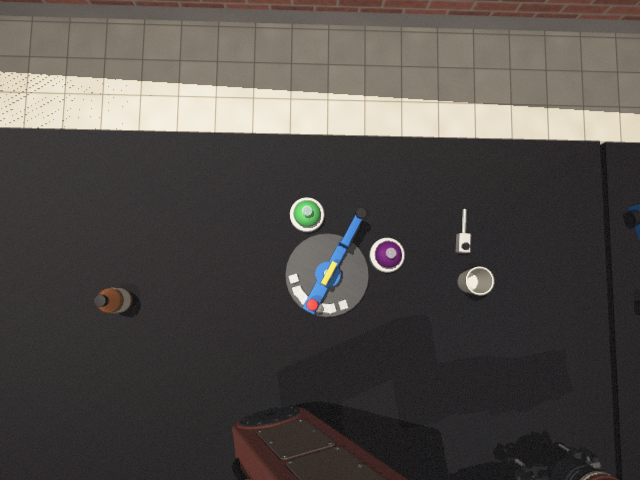

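View pics/side0.png

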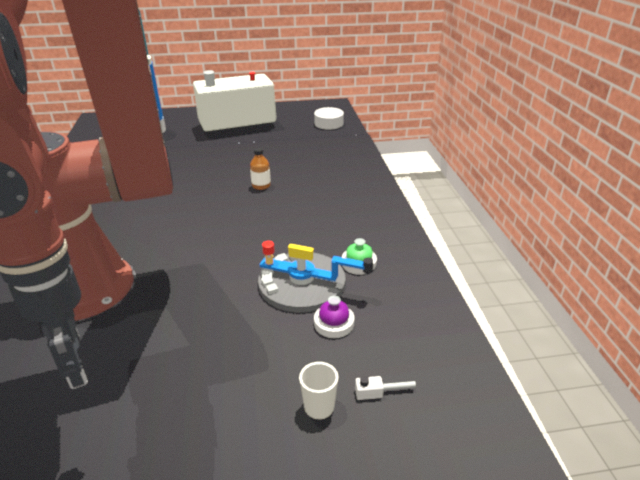

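The top view shows the stand at about (327,275), the red knob at (312,305), the yellow grip at (330,273), purple at (387,255) and green at (307,214). Image up is +x and left is +y, so purple lies clockwise (head goes to -0.785). Next I'll measure by colour and ray casting.

```bash
cat > h.py <<'E'
import numpy as np, cv2
from cell import readout, vision, r
RNG={'red':[((0,170,90),(6,255,255)),((175,170,90),(180,255,255))],'yellow':[((22,130,90),(34,255,255))],
'purple':[((135,100,30),(160,255,255))],'green':[((45,90,60),(75,255,255))],'blue':[((100,150,60),(118,255,255))]}
def blob(img,c,box):
    h=cv2.cvtColor(img,cv2.COLOR_BGR2HSV); m=sum(cv2.inRange(h,a,b) for a,b in RNG[c])
    k=np.zeros_like(m); x0,y0,x1,y1=box; k[y0:y1,x0:x1]=m[y0:y1,x0:x1]
    n,l,s,ce=cv2.connectedComponentsWithStats(k)
    i=1+np.argmax(s[1:,4]); return ce[i],s[i],l==i
def ray(p,uv):
    d=p['R'].T@np.array([(uv[0]-p['cx'])/p['fx'],(uv[1]-p['cy'])/p['fy'],1]); return -p['R'].T@p['t'],d
def plane(p,uv,z):
    o,d=ray(p,uv); return o+d*(z-o[2])/d[2]
def two(a,b):
    (o,d),(q,e)=a,b; A=np.c_[d,-e]; s=np.linalg.lstsq(A,q-o,rcond=None)[0]
    P,Q=o+d*s[0],q+e*s[1]; return (P+Q)/2,np.linalg.norm(P-Q)
E
python3 - <<'E'
from h import *
np.set_printoptions(precision=4,suppress=True)
im={n:cv2.imread(f"pics/{n}0.png") for n in("top","side")}; P={n:vision.camera_params(n) for n in im}
bx={'top':(270,180,420,330),'side':(230,220,400,350)}
for c,z in(('red',.095),('yellow',.1),('purple',.045),('green',.045)):
    b={n:blob(im[n],c,bx[n]) for n in im}
    print(c,[(b[n][0],b[n][1]) for n in b],two(*[ray(P[n],b[n][0]) for n in b]),[plane(P[n],b[n][0],z) for n in b])
    if c=='yellow':
        ys,xs=np.nonzero(b['top'][2]); q=np.array([plane(P['top'],(x,y),.105)[:2] for x,y in zip(xs,ys)])
        w,v=np.linalg.eigh(np.cov(q.T)); print('axis',np.arctan2(v[1,1],v[0,1]),np.sqrt(w*12))
E
```

```text
red [(array([315.8, 306.8]), array([315, 306,   3,   3,   5], dtype=int32)), (array([267.8279, 247.3443]), array([263, 241,  11,  14, 122], dtype=int32))] (array([ 0.4617, -0.0459,  0.099 ]), np.float64(0.006817289860305605)) [array([ 0.4582, -0.0459,  0.095 ]), array([ 0.4652, -0.0404,  0.095 ])]
yellow [(array([329.0179, 275.2143]), array([322, 263,  15,  22,  56], dtype=int32)), (array([300.2981, 251.2857]), array([288, 244,  26,  16, 322], dtype=int32))] (array([ 0.5371, -0.0768,  0.1002]), np.float64(0.006112345181311532)) [array([ 0.534 , -0.0766,  0.1   ]), array([ 0.5402, -0.0764,  0.1   ])]
axis 2.6194800896464856 [0.0066 0.0574]
purple [(array([387.431 , 254.4357]), array([376, 242,  26,  26, 420], dtype=int32)), (array([333.7362, 313.0369]), array([320, 301,  28,  25, 542], dtype=int32))] (array([ 0.5934, -0.2299,  0.0338]), np.float64(0.0024111691740639108)) [array([ 0.5912, -0.2278,  0.045 ]), array([ 0.5925, -0.2419,  0.045 ])]
green [(array([306.5521, 213.654 ]), array([294, 201,  26,  25, 422], dtype=int32)), (array([358.7921, 251.4257]), array([347, 244,  25,  16, 303], dtype=int32))] (array([ 0.6944, -0.0212,  0.042 ]), np.float64(0.0028117481084373916)) [array([ 0.6924, -0.021 ,  0.045 ]), array([ 0.6949, -0.025 ,  0.045 ])]
```

```bash
sed -i "s/'red':.*\],'yellow':\[.*/'red':[((0,110,60),(9,255,255)),((172,110,60),(180,255,255))],'yellow':[((20,60,60),(38,255,255))],/" h.py
python3 - <<'E'
from h import *
np.set_printoptions(precision=4,suppress=True)
im={n:cv2.imread(f"pics/{n}0.png") for n in("top","side")}; P={n:vision.camera_params(n) for n in im}
bx={'top':(295,245,350,320),'side':(230,220,400,290)}
X={}
for c,z in(('red',.1),('yellow',.108)):
    b={n:blob(im[n],c,bx[n]) for n in im}
    X[c],e=two(*[ray(P[n],b[n][0]) for n in b])
    print(c,[(b[n][0],b[n][1]) for n in b],X[c],e,[plane(P[n],b[n][0],z) for n in b])
    if c=='yellow':
        ys,xs=np.nonzero(b['top'][2]); q=np.array([plane(P['top'],(x,y),.105)[:2] for x,y in zip(xs,ys)])
        w,v=np.linalg.eigh(np.cov(q.T)); print('axis',np.arctan2(v[1,1],v[0,1]),np.sqrt(w*12))
d=X['yellow']-X['red'];print(np.hypot(*d[:2]),np.arctan2(d[1],d[0]))
E
```

```text
red [(array([312.05, 304.31]), array([307, 299,  11,  11, 100], dtype=int32)), (array([267.6994, 247.1043]), array([262, 240,  13,  16, 163], dtype=int32))] [ 0.4645 -0.0369  0.0933] 0.001022445151174182 [array([ 0.4641, -0.0367,  0.1   ]), array([ 0.4649, -0.0465,  0.1   ])]
yellow [(array([328.5223, 273.051 ]), array([321, 261,  16,  25, 157], dtype=int32)), (array([300.2747, 251.3493]), array([287, 243,  27,  18, 375], dtype=int32))] [ 0.5397 -0.0754  0.0991] 0.0009491119313788078 [array([ 0.5388, -0.0749,  0.108 ]), array([ 0.539 , -0.0877,  0.108 ])]
axis 2.66389438317585 [0.0149 0.0596]
0.08449034953111698 -0.47350688315480427
```

```bash
cat >> h.py <<'E'
def plan(xyz,yaw,n):
    s=readout.read_state(); p=s['tcp_pos']; y0=s['tool_rot'][2]; d=(np.array(xyz)-p)/n; t=((yaw-y0+np.pi)%(2*np.pi)-np.pi)/n
    print('at',np.round(p,4),np.round(s['tool_rot'],3))
    for i in range(n):
        a=y0+i*t; print('%.4f %.4f %.4f  %.2f'%(d[0]*np.cos(a)+d[1]*np.sin(a), d[0]*np.sin(a)-d[1]*np.cos(a), -d[2], -np.degrees(t)))
E
python3 -c "
from h import *
plan((.464,-.037,.2),2.674,15)"
```

```text
at [ 0.166  -0.4977  0.2308] [-3.14  -0.     0.322]
0.0286 -0.0229 0.0021  -8.98
0.0318 -0.0181 0.0021  -8.98
0.0342 -0.0129 0.0021  -8.98
0.0358 -0.0074 0.0021  -8.98
0.0365 -0.0017 0.0021  -8.98
0.0364 0.0040 0.0021  -8.98
0.0353 0.0096 0.0021  -8.98
0.0334 0.0150 0.0021  -8.98
0.0306 0.0200 0.0021  -8.98
0.0271 0.0246 0.0021  -8.98
0.0229 0.0285 0.0021  -8.98
0.0182 0.0317 0.0021  -8.98
0.0130 0.0342 0.0021  -8.98
0.0075 0.0358 0.0021  -8.98
0.0018 0.0365 0.0021  -8.98
```

```bash
python3 -m creep '1 .0286 -.0229 .002 -9; 1 .0318 -.0181 .002 -9; 1 .0342 -.0129 .002 -9; 1 .0358 -.0074 .002 -9; 1 .0365 -.0017 .002 -9; 1 .0364 .004 .002 -9; 1 .0353 .0096 .002 -9; 1 .0334 .015 .002 -9; 1 .0306 .02 .002 -9; 1 .0271 .0246 .002 -9'
python3 -c "
from h import *
plan((.464,-.037,.2),2.674,6)"
```

```text
clock: 1.35
tcp_pos: [0.3648, -0.1895, 0.2111]
tool_rot: [-3.141, -0.0, 1.898]
force: [0.5, -0.5, 0.2]
finger_gap: 0.0852
grasp_force: 0.0
at [ 0.3648 -0.1895  0.2111] [-3.141 -0.     1.898]
0.0188 0.0238 0.0019  -7.41
0.0155 0.0260 0.0019  -7.41
0.0120 0.0278 0.0019  -7.41
0.0084 0.0291 0.0019  -7.41
0.0045 0.0300 0.0019  -7.41
0.0006 0.0303 0.0019  -7.41
```

```bash
python3 -m creep '1 .0188 .0238 .002 -7.4; 1 .0155 .026 .002 -7.4; 1 .012 .0278 .002 -7.4; 1 .0084 .0291 .002 -7.4; 1 .0045 .03 .002 -7.4; 1 .0006 .0303 .002 -7.4; 1 0 0 0 0; 1 0 0 0 0'
python3 - <<'E'
from h import *
np.set_printoptions(precision=4,suppress=True)
p=vision.camera_params('wrist'); im=vision.snapshot('wrist'); cv2.imwrite('pics/w1.png',im)
c,s,m=blob(im,'red',(0,0,640,480)); print('red',c,s,plane(p,c,.098))
c,s,m=blob(im,'yellow',(0,0,640,480)); print('yel',c,s,plane(p,c,.106))
plan((.464,-.037,.2),2.674,1)
E
```

```text
clock: 2.35
tcp_pos: [0.4639, -0.039, 0.1991]
tool_rot: [-3.141, -0.001, 2.666]
force: [0.3, -0.4, 0.8]
finger_gap: 0.0855
grasp_force: 0.0
red [327.6935 234.3537] [ 309  213   39   43 1292] [ 0.4639 -0.0337  0.098 ]
yel [326.9234 342.3057] [ 317  300   21   88 1593] [ 0.5356 -0.071   0.106 ]
at [ 0.4639 -0.0393  0.1992] [-3.141 -0.001  2.666]
0.0009 0.0021 -0.0008  -0.48
```

View pics/w1.png

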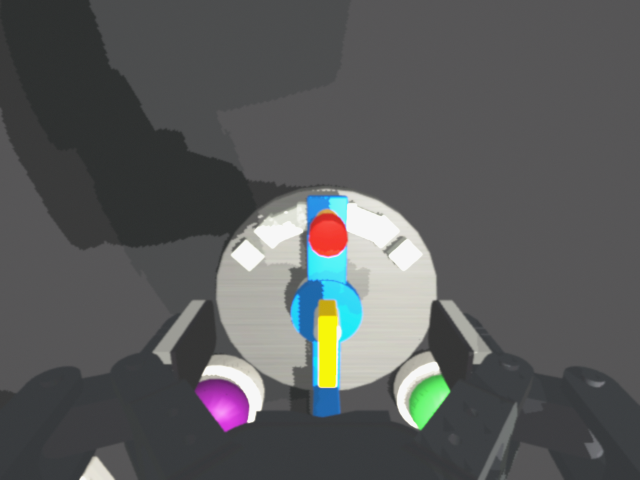

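The wrist view shows the knob at (328,234), the bar running down column 327 (head aligned with the tool) and purple at lower left. The lateral offset is about 3.5 mm. I'll descend over the knob and close.

```bash
python3 -m creep '1 .0015 .0035 .032 -.4; 1 0 0 .032 0; 1 0 0 .032 0; 1 0 0 .022 0; 1 0 0 .01 0; 1 0 0 0 0; -1 0 0 0 0; -1 0 0 0 0; -1 0 0 0 0; -1 0 0 0 0'; python3 -m creep '-1 0 0 0 0;-1 0 0 0 0'; python3 -c "
from h import *
cv2.imwrite('pics/s2.png',cv2.resize(vision.snapshot('side')[180:360,200:440],None,fx=3,fy=3))"
```

```text
clock: 3.65
tcp_pos: [0.465, -0.035, 0.0719]
tool_rot: [3.141, 0.001, 2.675]
force: [-1.6, -0.1, 6.3]
finger_gap: 0.0265
grasp_force: 58.5
clock: 3.9
tcp_pos: [0.465, -0.035, 0.0719]
tool_rot: [3.141, 0.001, 2.675]
force: [-2.1, 0.7, 7.1]
finger_gap: 0.0263
grasp_force: 58.5
```

View pics/s2.png

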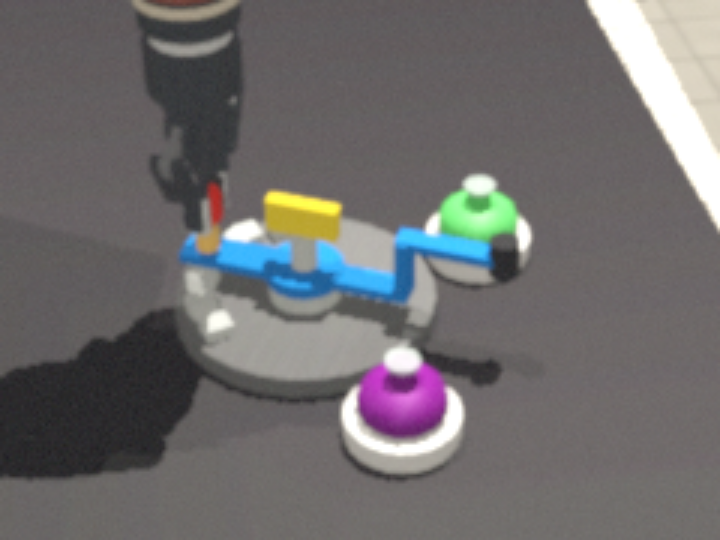

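The side crop shows the fingers on either side of the red knob (crop 213,205), holding it with the gap at 26 mm. I'll lift 16 mm.

```bash
python3 -m creep '-1 0 0 -.005 0; -1 0 0 -.005 0; -1 0 0 -.006 0; -1 0 0 0 0; -1 0 0 0 0'; python3 -c "
from h import *
A=np.array([.5405,-.0745]);s=readout.read_state();p=s['tcp_pos'][:2]; y0=s['tool_rot'][2]
v=p-A;print(np.linalg.norm(v),np.arctan2(*v[::-1]),y0)
t=np.radians(-4)
for i in range(4):
    R=np.array([[np.cos(t),-np.sin(t)],[np.sin(t),np.cos(t)]]); w=R@v; d=w-v; a=y0+i*t
    print(d@[np.cos(a),np.sin(a)], d@[np.sin(a),-np.cos(a)]); v=w
"
```

```text
clock: 4.58
tcp_pos: [0.4648, -0.035, 0.0873]
tool_rot: [3.141, 0.0, 2.675]
force: [2.8, 0.0, -6.9]
finger_gap: 0.0266
grasp_force: 59.2
0.0853422136370915 2.6604760762360846 2.6745483788102677
-0.0002916408304256004 0.005949657056964116
-0.0002916408304256043 0.005949657056964115
-0.00029164083042559734 0.00594965705696411
-0.0002916408304256017 0.005949657056964108
```

```bash
python3 -m creep '-1 -.0003 .006 0 4; -1 -.0003 .006 0 4; -1 -.0003 .006 0 4; -1 0 .0015 0 1; -1 0 0 0 0; -1 0 0 0 0'; python3 -c "
from h import *
A=np.array([.5405,-.0745]);s=readout.read_state();p=s['tcp_pos'][:2];v=p-A;print(np.linalg.norm(v),np.arctan2(*v[::-1]),s['tool_rot'][2],s['moment'])"
```

```text
clock: 5.32
tcp_pos: [0.4755, -0.019, 0.0873]
tool_rot: [-3.142, 0.0, 2.448]
force: [2.3, -1.0, -5.4]
finger_gap: 0.026
grasp_force: 59.4
0.08545424182867206 2.43511828606676 2.44833825487566 [-0.15845232 -0.70333406  0.09522893]
```

```bash
python3 -m creep '-1 0 0 .003 0; -1 0 0 .002 0; 1 0 0 0 0; 1 0 0 0 0; 1 0 0 0 0; 1 0 0 0 0; 1 0 0 -.03 0; 1 0 0 -.04 0; 1 0 0 -.04 0; 1 0 0 0 0'; python3 - <<'E'
from h import *
np.set_printoptions(precision=4,suppress=True)
p=vision.camera_params('wrist'); im=vision.snapshot('wrist'); cv2.imwrite('pics/w2.png',im)
a,s,m=blob(im,'red',(0,0,640,480)); print('red',a,s); 
b,s,m=blob(im,'yellow',(0,0,640,480)); print('yel',b,s)
q={n:(vision.snapshot(n),vision.camera_params(n)) for n in('side','top')}
bx={'top':(270,200,400,350),'side':(230,220,400,290)}
X={}
for c,w in(('red',a),('yellow',b)):
    rs=[ray(p,w)]
    for n,(i,k) in q.items():
        try: u,s,_=blob(i,c,bx[n]); print(c,n,u,s); rs.append(ray(k,u))
        except Exception as e: print(n,'none')
    for k in rs[1:]: print(c,two(rs[0],k))
ys,xs=np.nonzero(m); z=np.array([plane(p,t,.11)[:2] for t in zip(xs,ys)])
w,v=np.linalg.eigh(np.cov(z.T)); print('axis',np.arctan2(v[1,1],v[0,1]),np.sqrt(w*12))
plan((.5405,-.0745,.16),2.448,3)
E
```

```text
clock: 6.58
tcp_pos: [0.4774, -0.0192, 0.1951]
tool_rot: [3.139, 0.005, 2.448]
force: [0.3, 0.0, -0.3]
finger_gap: 0.0856
grasp_force: 0.0
red [319.4518 238.4671] [ 299  216   42   45 1443]
yel [318.8645 344.1083] [ 309  300   22   90 1690]
red side [271.4472 240.2112] [266 233  12  15 161]
red top [310.3778 306.2586] [ 270  255   88   95 6937]
red (array([ 0.4761, -0.019 ,  0.1003]), np.float64(0.0005634119620435212))
red (array([ 0.466 , -0.0238,  0.1196]), np.float64(0.02098193967087923))
yellow side [300.4232 251.3072] [288 242  26  19 345]
yellow top [334.0909 266.1591] [330 262   9   8  44]
yellow (array([ 0.5407, -0.0734,  0.0977]), np.float64(5.228440889396145e-06))
yellow (array([ 0.5593, -0.0906,  0.059 ]), np.float64(0.00218654488129211))
axis 2.4416164711856245 [0.0137 0.072 ]
at [ 0.4751 -0.0188  0.1916] [-3.141 -0.001  2.448]
-0.0286 -0.0003 0.0105  -0.01
-0.0286 -0.0003 0.0105  -0.01
-0.0286 -0.0003 0.0105  -0.01
```

View pics/w2.png

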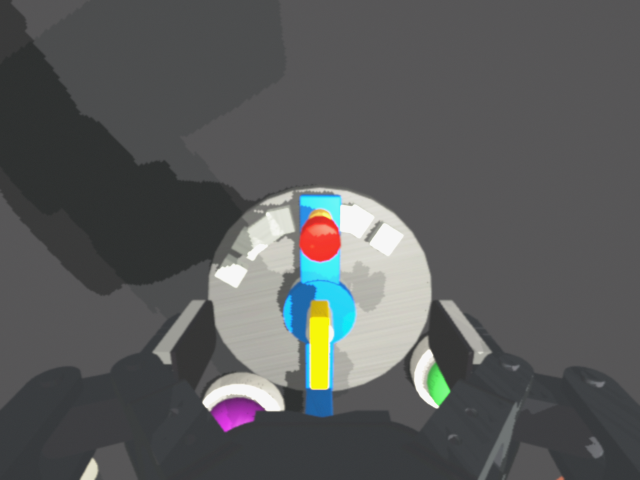

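The wrist view shows the head turned and staying put, with the knob at (319,238) and z≈0.100, so the plunger is riding on the plate. The bar is on column 319 along the tool x. I'll move to the grip.

```bash
python3 -m creep '1 -.0287 -.0003 .01 0; 1 -.0287 -.0003 .01 0; 1 -.0287 -.0003 .01 0; 1 0 0 .03 0; 1 0 0 .03 0; 1 0 0 .016 0; 1 0 0 0 0; -1 0 0 0 0; -1 0 0 0 0; -1 0 0 0 0'; python3 -m creep '-1 0 0 0 0; -1 0 0 0 0; -1 0 0 0 0'
```

```text
clock: 7.98
tcp_pos: [0.5416, -0.0747, 0.087]
tool_rot: [3.141, 0.001, 2.448]
force: [-0.9, -0.2, -0.4]
finger_gap: 0.0319
grasp_force: 0.0
clock: 8.35
tcp_pos: [0.5414, -0.0746, 0.0869]
tool_rot: [3.141, 0.001, 2.448]
force: [-2.2, 1.4, 6.1]
finger_gap: 0.0129
grasp_force: 59.3
```

```bash
python3 -m creep '-1 0 0 0 4; -1 0 0 0 5; -1 0 0 0 5; -1 0 0 0 5; -1 0 0 0 4; -1 0 0 0 3; -1 0 0 0 2; -1 0 0 0 1; -1 0 0 0 1; -1 0 0 0 0'; python3 - <<'E'
from h import *
np.set_printoptions(precision=4,suppress=True)
print(readout.read_state()['moment'])
im=vision.snapshot('side'); p=vision.camera_params('side')
c,s,m=blob(im,'red',(200,180,400,320));print(c,s,plane(p,c,.1),plane(p,c,.089))
E
```

```text
clock: 9.6
tcp_pos: [0.541, -0.0749, 0.0869]
tool_rot: [-3.141, 0.001, 1.923]
force: [-2.9, -0.8, 7.6]
finger_gap: 0.0129
grasp_force: 60.5
[-0.0831  0.599  -0.7017]
[287.2105 233.2281] [283 229   9   9  57] [0.5169 0.0058 0.1   ] [0.518  0.0223 0.089 ]
```

```bash
python3 -m creep '-1 0 0 0 .8; -1 0 0 0 .4;-1 0 0 0 0'; python3 -c "
from h import *
print(readout.read_state()['moment'])"; python3 -m creep '-1 0 0 0 .4; -1 0 0 0 .3;-1 0 0 0 0;-1 0 0 0 0'; python3 - <<'E'
from h import *
np.set_printoptions(precision=4,suppress=True)
print(readout.read_state()['moment'])
im=vision.snapshot('side'); p=vision.camera_params('side')
c,s,m=blob(im,'red',(200,180,400,320));print(c,s,plane(p,c,.1),plane(p,c,.089))
cv2.imwrite('pics/s3.png',cv2.resize(im[180:360,200:440],None,fx=3,fy=3))
E
```

```text
clock: 10.02
tcp_pos: [0.541, -0.0749, 0.0868]
tool_rot: [-3.141, 0.001, 1.903]
force: [-3.3, -0.9, 6.8]
finger_gap: 0.0127
grasp_force: 59.8
[-0.19678282  0.64726383 -0.03940437]
clock: 10.52
tcp_pos: [0.541, -0.0749, 0.0869]
tool_rot: [-3.141, 0.001, 1.891]
force: [-3.8, -1.1, 7.6]
finger_gap: 0.0127
grasp_force: 59.8
[-0.1868  0.698  -0.0227]
[287.2787 232.9508] [283 229   9   9  61] [0.5172 0.007  0.1   ] [0.5183 0.0235 0.089 ]
```

View pics/s3.png

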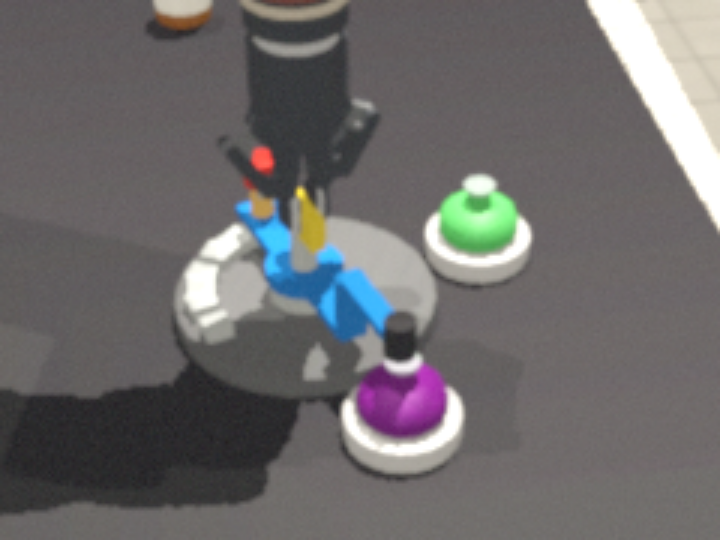

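The side crop shows the sensor directly over the purple flask, with the knob (crop 262,160) partly behind a finger. I'll check the knob's height against the projected extents for home and for riding.

```bash
python3 - <<'E'
from h import *
p=vision.camera_params('side'); th=np.linspace(0,6.28,40)
def ext(az,zt):
    C=np.array([.5407,-.074])+.085*np.array([np.cos(az),np.sin(az)])
    q=[]
    for z in(zt,zt-.026):
        for t in th:
            c=p['R']@[C[0]+.014*np.cos(t),C[1]+.014*np.sin(t),z]+p['t']; q.append([p['fx']*c[0]/c[2]+p['cx'],p['fy']*c[1]/c[2]+p['cy']])
    q=np.array(q); return q.min(0).round(1),q.max(0).round(1)
print('check parked',ext(2.674,.102),'measured x262-275 y240-256')
print('check riding',ext(2.443,.112),'measured x266-278 y233-248')
print('now home',ext(1.885,.102),'riding',ext(1.885,.112),'measured top 229')
E
python3 -m creep '-1 0 0 0 .6; -1 0 0 0 .6;-1 0 0 0 0'; python3 -c "
from h import *
print(readout.read_state()['moment'])
im=vision.snapshot('side');print(blob(im,'red',(200,180,400,320))[:2])"
```

```text
check parked (array([261.5, 240.6]), array([273.8, 256. ])) measured x262-275 y240-256
check riding (array([265.3, 233.1]), array([277.4, 248.3])) measured x266-278 y233-248
now home (array([280.5, 229.3]), array([292.2, 244.2])) riding (array([280.3, 226. ]), array([292. , 240.9])) measured top 229
clock: 10.95
tcp_pos: [0.5409, -0.0749, 0.0869]
tool_rot: [-3.141, 0.001, 1.87]
force: [-3.6, -1.9, 7.7]
finger_gap: 0.0124
grasp_force: 59.9
[-0.15439824  0.63342638 -0.06948039]
(array([287.22222222, 232.84126984]), array([283, 228,   9,  10,  63], dtype=int32))
```

The measured top row, 229, matches "home" (229.3) rather than riding (226). I'll centre, release and retreat, then verify.

```bash
python3 -m creep '-1 0 0 0 -.7; -1 0 0 0 0; 1 0 0 0 0; 1 0 0 0 0; 1 0 0 0 0; 1 0 0 0 0; 1 0 0 -.04 0; 1 0 0 -.05 0; 1 .05 0 -.05 0; 1 .05 0 0 0'; python3 - <<'E'
from h import *
np.set_printoptions(precision=4,suppress=True)
p=vision.camera_params('wrist'); w=vision.snapshot('wrist'); q=vision.camera_params('side'); im=vision.snapshot('side')
X={}
for c,bx in(('red',(230,200,350,270)),('yellow',(280,220,330,280))):
    a,s,m=blob(w,c,(0,0,640,480)); b,t,_=blob(im,c,bx); X[c],e=two(ray(p,a),ray(q,b)); print(c,a,s,b,t,X[c],e)
ys,xs=np.nonzero(m); z=np.array([plane(p,t,.11)[:2] for t in zip(xs,ys)])
l,v=np.linalg.eigh(np.cov(z.T)); print('bar',np.arctan2(v[1,1],v[0,1]))
d=X['red']-X['yellow']; print(np.arctan2(d[1],d[0]),np.hypot(*d[:2]))
cv2.imwrite('pics/w4.png',w); cv2.imwrite('pics/s4.png',cv2.resize(im[180:360,200:440],None,fx=3,fy=3))
E
```

```text
clock: 12.25
tcp_pos: [0.5142, 0.0154, 0.2239]
tool_rot: [3.136, 0.003, 1.88]
force: [0.2, 0.6, -0.2]
finger_gap: 0.0854
grasp_force: 0.0
red [317.7445 236.4478] [ 300  217   36   40 1092] [286.5385 235.7692] [281 229  12  15 156] [0.5151 0.0072 0.0916] 0.0002961535895411786
yellow [318.0949 334.1241] [ 309  296   19   79 1338] [300.7673 251.449 ] [293 240  16  25 245] [ 0.5413 -0.0729  0.0968] 0.000646318840146812
bar 1.8850352828125736
1.8862238794549562 0.08432096441620181
```

View pics/s4.png

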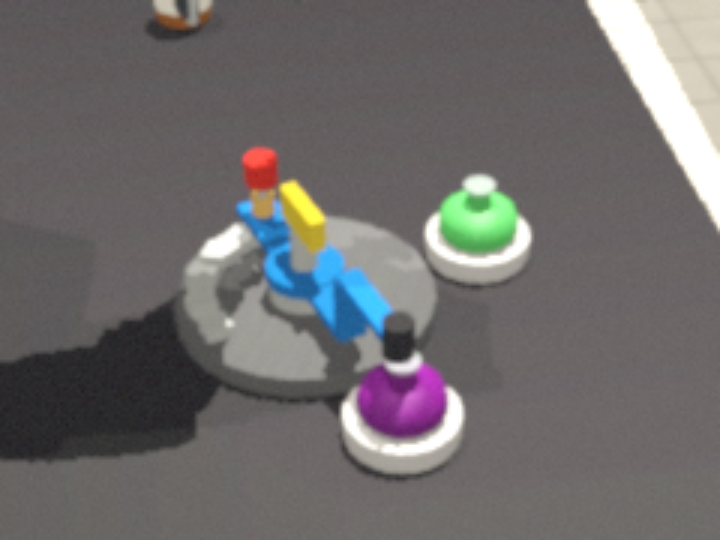

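The knob is at home height (z≈0.091), with rows 229–243 matching the home projection. The head has turned -0.787 rad, the sensor is over the purple flask, and the gripper is clear of everything.

```bash
python3 -m creep '1 0 0 0 0;1 0 0 0 0'; python3 -c "
from cell import r
print(r.sign_off())"
```

```text
clock: 12.6
tcp_pos: [0.5125, 0.0143, 0.2202]
tool_rot: [-3.141, 0.0, 1.881]
force: [0.0, 0.2, -0.3]
finger_gap: 0.0853
grasp_force: 0.0
the job is handed in; nothing more can be done
None
```

The sensor head now sits over the purple flask with the plunger home in that notch (turned about -0.787 rad, knob at home height in the images), done in the order asked, with the bottle, beaker and clamp untouched, and the job was handed in at 12.6 s.

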